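Unclip two printed rollers into their wash cradles

TASK

Two printed rollers of different length are held in sprung clips on two bench stands. Snap each roller straight forward out of its clips, without prying it up out of them, and lay it in the black wash cradle that fits its length, resting down in both V-saddles between the end walls. Leave the other things on the bench where they are.

Things in the scene. Friction and masses are not known exactly. Their poses are not given: they have to be found in the camera images.
- short_roller_mid (a point): Centre of the short ivory printed roller: 120 mm long along its y axis, 24 mm thick journals, middle barrel 34 mm in diameter and 56 mm long, about 90 g. Starts level in its stand's clips, barrel between the clips (up to 4 mm off the middle endways). The two rollers differ only in length.
- long_roller_mid (a point): Centre of the long ivory printed roller: 180 mm long along its y axis, 24 mm thick journals, middle barrel 34 mm in diameter and 56 mm long, about 110 g. Starts level in its stand's clips, barrel between the clips (up to 4 mm off the middle endways). The two rollers differ only in length.
- stand_a_axis (a point): Middle of the line through the two sprung steel C-clips holding the short roller, 115 mm above the table. Clips at y = -41 and +41 mm, 12 mm wide, 20 mm high above and below the line and 20 mm in front. y: along the roller. Mouths open to -x (robot side). They hold the journals and yield to a straight pull along -x, about 8 to 14 N in all, free after 25 mm; they block it upwards and endways.
- stand_b_axis (a point): Middle of the line through the two sprung steel C-clips holding the long roller, 115 mm above the table. Clips at y = -41 and +41 mm, 12 mm wide, 20 mm high above and below the line and 20 mm in front. y: along the roller. Mouths open to -x (robot side). They hold the journals and yield to a straight pull along -x, about 8 to 14 N in all, free after 25 mm; they block it upwards and endways.
- stand_a: Fixed stand of the short roller; origin on the table under the clips' middle, axes as the clips' point. Grey base 125 mm wide (y), 12 mm thick, from x = -40 to +60 mm. Two aluminium posts 130 mm tall, 12 mm wide (y), at y = -41 and +41 mm, front faces at x = +16 mm, backs at +30 mm; open between the posts (70 mm clear), so a finger can go behind the roller.
- stand_b: Fixed stand of the long roller; origin on the table under the clips' middle, axes as the clips' point. Grey base 125 mm wide (y), 12 mm thick, from x = -40 to +60 mm. Two aluminium posts 130 mm tall, 12 mm wide (y), at y = -41 and +41 mm, front faces at x = +16 mm, backs at +30 mm; open between the posts (70 mm clear), so a finger can go behind the roller.
- short_cradle_seat (a point): Where the centre of the 120 mm roller lies when seated in the short cradle: 46 mm above the table; y along the roller. The journals rest in two V saddles (12 mm thick, at y = -41 and +41 mm, 70 mm clear between, flanks 45 degrees, open 45 mm at the top, tops 53 mm above the table); the barrel hangs between them, 7 mm play each way endways, 21 mm clear below.
- long_cradle_seat (a point): Where the centre of the 180 mm roller lies when seated in the long cradle: 46 mm above the table; y along the roller. The journals rest in two V saddles (12 mm thick, at y = -41 and +41 mm, 70 mm clear between, flanks 45 degrees, open 45 mm at the top, tops 53 mm above the table); the barrel hangs between them, 7 mm play each way endways, 21 mm clear below.
- short_cradle: The short black wash cradle, fixed; origin under its centre. Base 85 mm (x) by 148 mm (y), 8 mm thick; end walls 52 mm high, 60 mm wide, 136 mm apart inside; open along both long sides; two V saddles inside.
- long_cradle: The long black wash cradle, fixed; origin under its centre. Base 85 mm (x) by 208 mm (y), 8 mm thick; end walls 52 mm high, 60 mm wide, 196 mm apart inside; open along both long sides; two V saddles inside.
- spray_can: Bystander: plain metal spray can, 50 mm across, 170 mm tall, standing between the cradles; origin under its centre. Leave it alone.
- bottle: Bystander: white capped bottle, 60 mm across, 190 mm tall, behind and between the stands; origin under its centre. Leave it alone.
- spool: Bystander: filament spool lying flat, 144 mm across, 48 mm high; origin under its centre. Leave it alone.
- sanding_block: Bystander: cork sanding block 70 x 100 x 30 mm; origin under its centre. Leave it alone.
- scraper: Bystander: flat scraper with a handle, 200 mm long, lying flat at the left, less than 35 mm high. Leave it alone.
- printed_cap: Bystander: ivory printed cap, a 72 mm disc 22 mm high with a tab, lying flat between stands and cradles; origin under the disc. Leave it alone.
- cup: Bystander: white cup, 76 mm across, 85 mm tall; origin under its centre. Leave it alone.
There are look-alikes about, which are no part of the job. Leave any orange or turquoise look-alike of the part that bears short_roller_mid alone.

How it is judged:
By the outcome, as a careful person would: the job done as asked, in the order asked, and still so for the second after the job is handed in, with the robot touching nothing.
It also fails if it takes over 64 s, if anything falls off the work surface, if the arm or the gripper's body presses on something with over 40 N, if the wrist force passes 120 N, or if a joint passes its speed limit or range.

ROBOT

A 6-joint arm with a two-finger parallel gripper is mounted at the origin on the work surface. World frame = base frame: x ahead of the robot, y to its left, z up, the work surface at z = 0. Lengths are in m, angles in rad, forces in N, time in s.
With the tool pointing down it reaches from about 0.425 to 0.95 m from the base axis. Payload 3.5 kg.
Tool frame: the origin (TCP) lies on the centre line of the jaws, within the pads' length; the fingertips stand 19 mm ahead of it and the grasp point (between the pads) is the TCP; z points along the fingers, y is the line along which they close (so a half turn about z gives the same grasp; the last joint's range is limited). The gripper opens to 85 mm and grips with 20 to 120 N. Pads are 22 mm wide; open, the fingers measure 114 mm over their backs; the gripper's body (76 mm by 85 mm) begins 54 mm behind the grasp point. The pads swing forward as they close: fully open they stand 13 mm farther back than shut.
Start: joints at [-1.258, 0.286, 1.577, -0, 1.279, -0.15], TCP at [0.301, -0.604, 0.25] pointing down, gripper open.
Joint ranges: [-2.77, 2.77], [-0.9, 2.22], [0.21, 2.48], [-1.53, 4.67], [0.24, 2.81], [-2.84, 2.84]. Speed limits (rad/s): [2.79, 2.79, 3.14, 3.14, 3.14, 3.14].

INTERFACE

Orientations are given as a unit quaternion [x, y, z, w].
In Python, from plant import status, cams, ctrl gives the robot as it stands.
- The arm moves only by the shell command python3 -m inch 'ROWS' [FORCE]. ROWS is JSON, a list of rows, each a list of 3 entries, a list of its own where there are three numbers: the opening, from -1 (shut) to 1 (fully open), then the shift along the tool's x, y, z in cm, then the turn about the tool's z in rad. In form: [[jaw, [dx, dy, dz], twist], ...]. A call has 1 to 20 rows; each row is the pose to reach, as a shift and turn from the pose commanded when the call began, along the tool's axes at that moment; what a row does not reach only later rows make up. A row lasts 1/10 s, in which the tool goes at most 50 mm and 8.59 degrees, less where a joint would pass 70% of its speed; a pose out of reach is approached as far as the arm can. A call with a gripper value outside its range is refused whole. The fingers move at their own pace and stop on an object; FORCE is the grip in N (left out, the last holds). Time passes only in rows, so rows that repeat a pose let the fingers close. It gives the time, the measured TCP pose, the force and the opening at its end, in the units of the state.
- status.get_state(): the state, without advancing time (a new reading comes with each control period).
- cams.read_camera(name): name is "side" or "top"; returns the picture (480x640x3 uint8, blue, green, red); there is no depth.
- cams.calibration(name): a dict with "camera_matrix" (3x3 intrinsics, pixels), "k1" (the pictures are not rectified: a ray, as slopes to the right and down, at radius r is drawn at 1 + k1 r^2 times it, then the intrinsics apply), "cam_to_world" (4x4, takes a point from camera to world coordinates). Camera axes: x right, y down, z forward; pixel columns grow to the right and rows downward; lengths in m; the calibration is good to about 2 mm. A picture is of the moment at which its call begins. calibration takes no time and is no camera call.
- ctrl.sign_off(): hands the job in, once; it reports no verdict.
The state is a dict: "time": time; "qpos": joint angles; "dq": joint speeds; "joint_efforts": joint torques, N m; "eef_pos": TCP position; "tcp_rot": TCP orientation; "contact_force": force on the tool from outside, world axes, zero at the start; "wrist_torque": the same for the moment, N m; "opening": opening from 0.0 (shut) to 1.0 (fully open).
Only numpy, scipy, OpenCV 4.12 (cv2) and the standard library are available. Lean on these libraries where they do the work, as an engineer would, in place of code of your own. Each camera call takes 0.05 s, during which the arm holds its last target. There are 200 camera calls.

## Working session

There is one attempt and no reset: what is moved stays moved. The work goes in short steps, Python scripts to look and compute and a shell command to move; the robot and the scene stay as the last step left them, time stands still between calls to the robot, and variables do not carry over. Pictures are saved under pics/ and viewed, on a budget of 10 in all, crops included, one or two more only if the job needs it, and the job is handed in when it is done.

```bash
mkdir -p pics; ls; python3 - <<'E'
from plant import status,cams
import cv2
print(status.get_state())
for n in ("top","side"):
    cv2.imwrite(f"pics/{n}0.png",cams.read_camera(n)); c=cams.calibration(n); print(n,c)
E
```

```text
pics
{'time': 0.0, 'qpos': array([-1.25801152e+00,  2.87198007e-01,  1.57818803e+00,  6.15944800e-06,
        1.27857931e+00, -1.49991000e-01]), 'dq': array([-0.00019888, -0.000106  , -0.00071569, -0.00040006,  0.00069149,
        0.00064565]), 'joint_efforts': array([ 2.93834628e-04, -4.05973470e+01, -2.92629075e+01, -1.34811889e-04,
        5.75777725e-03,  5.42423237e-06]), 'eef_pos': array([ 0.30118537, -0.60339572,  0.24891958]), 'tcp_rot': array([ 9.73348566e-01,  2.29327629e-01, -9.35199383e-05, -1.18265777e-03]), 'contact_force': array([ 0.01613705, -0.06814774, -0.89518093]), 'wrist_torque': array([-0.04696546, -0.01701759, -0.0210799 ]), 'opening': 0.9975025388410717}
top {'camera_matrix': array([[469.95175678,   0.        , 331.09785587],
       [  0.        , 469.95175678, 241.90585174],
       [  0.        ,   0.        ,   1.        ]]), 'k1': 0.0004612483051131096, 'cam_to_world': array([[-0.01589057, -0.98198638,  0.18828234,  0.20882221],
       [-0.99973707,  0.01871744,  0.01324541, -0.00990913],
       [-0.01653097, -0.18802236, -0.98202562,  1.29009753],
       [ 0.        ,  0.        ,  0.        ,  1.        ]])}
side {'camera_matrix': array([[445.55355401,   0.        , 321.8588754 ],
       [  0.        , 445.55355401, 237.15995806],
       [  0.        ,   0.        ,   1.        ]]), 'k1': -0.10189929786945844, 'cam_to_world': array([[-0.97833661, -0.14297244,  0.14972096,  0.30972569],
       [-0.20689632,  0.70029878, -0.68320973,  0.73252209],
       [-0.00716924, -0.6993858 , -0.7147084 ,  0.85057343],
       [ 0.        ,  0.        ,  0.        ,  1.        ]])}
```

View pics/top0.png

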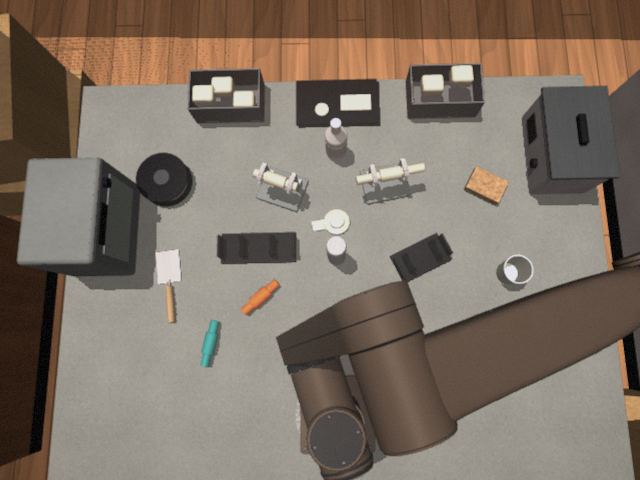

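View pics/side0.png

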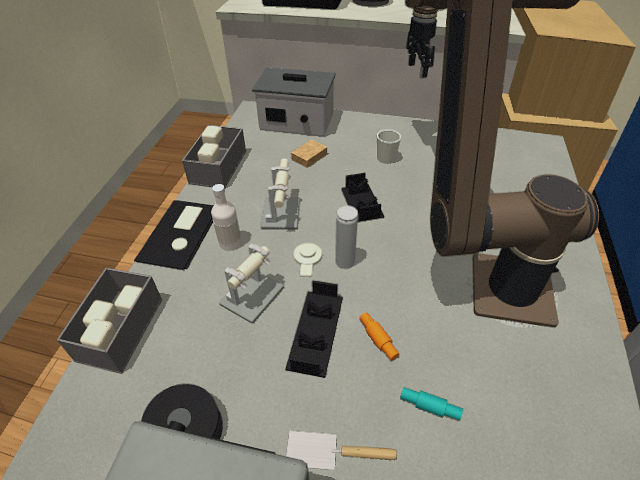

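Candidates: the ivory roller at top-view (278,178), about 47 px long, is the short one (120 mm). The ivory roller at (390,174), about 68 px, is the long one. Orange (260,296) and turquoise (210,343) are look-alikes to leave. The black cradle at (258,248) is the long one (about 205 mm) and (421,256) is the short one. I'll confirm these in one enlarged crop.

```bash
python3 - <<'E'
import cv2
a=cv2.imread("pics/top0.png")[145:290,210:460]
cv2.imwrite("pics/c1.png",cv2.resize(a,None,fx=3.2,fy=3.2,interpolation=cv2.INTER_CUBIC))
b=cv2.imread("pics/side0.png")[140:380,210:400]
cv2.imwrite("pics/c2.png",cv2.resize(b,None,fx=2.5,fy=2.5,interpolation=cv2.INTER_CUBIC))
E
```

```text
(no output)
```

View pics/c1.png

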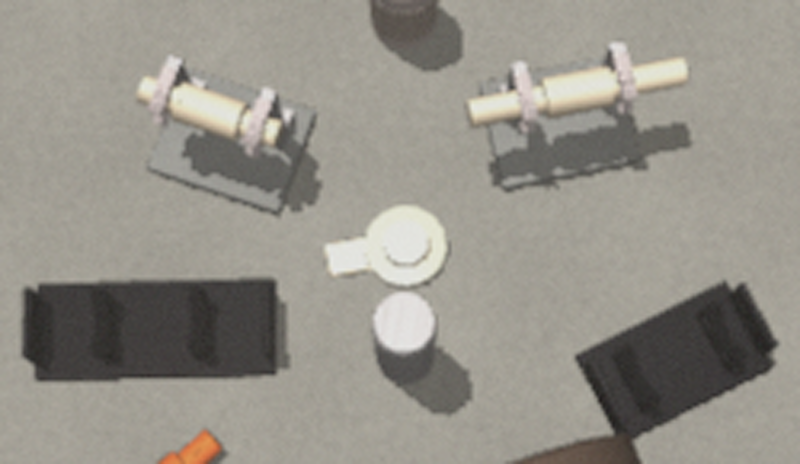

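View pics/c2.png

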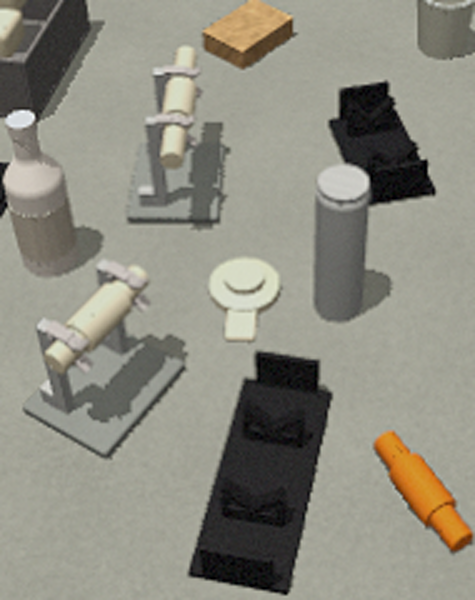

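c1 shows the short roller from (145,90) to (275,131) and the long one from (473,111) to (685,71). The long cradle's base corners are (38,285)–(276,378) and the short cradle is at (577,357)–(775,365). c2 confirms both ivory rollers and both black cradles.

```bash
cat > h.py <<'E'
import numpy as np,cv2
from plant import cams
def cal(n):
    c=cams.calibration(n); return c["camera_matrix"],np.array([c["k1"],0,0,0,0]),c["cam_to_world"]
def ray(n,p,z):
    K,d,T=cal(n); q=cv2.undistortPoints(np.array(p,float).reshape(-1,1,2),K,d)[:,0]
    D=np.c_[q,np.ones(len(q))]@T[:3,:3].T; o=T[:3,3]
    return o+D*((z-o[2])/D[:,2])[:,None]
def proj(n,P):
    K,d,T=cal(n); W=np.linalg.inv(T)
    return cv2.projectPoints(np.array(P,float).reshape(-1,1,3),cv2.Rodrigues(W[:3,:3])[0],W[:3,3],K,d)[0][:,0]
c1=lambda p:(np.array(p,float)+.5)/3.2-.5+[210,145]
c2=lambda p:(np.array(p,float)+.5)/2.5-.5+[210,140]
E
python3 - <<'E'
from h import *
np.set_printoptions(precision=4,suppress=True)
def rep(nm,P):
    d=P[0]-P[1]; print(nm,"mid",(P[0]+P[1])/2,"len",np.linalg.norm(d),"yaw of +y end dir deg",np.degrees(np.arctan2(d[1],d[0])))
rep("short top",ray("top",c1([(141,89),(278,132)]),.115))
rep("short side",ray("side",c2([(58,357),(140,276)]),.115))
rep("long top",ray("top",c1([(470,111),(687,71)]),.115))
rep("long side",ray("side",c2([(172,157),(186,55)]),.115))
def quad(nm,P,):
    P=np.array(P);print(nm,"c",P.mean(0),"sides",np.linalg.norm(P-np.roll(P,-1,0),axis=1),"yaws",[round(float(np.degrees(np.arctan2(*(P[(i+1)%4]-P[i])[1::-1]))),1) for i in range(4)])
quad("standA",ray("top",c1([(150,165),(279,212),(316,118),(190,68)]),.012))
quad("standB",ray("top",c1([(505,188),(641,163),(622,60),(485,88)]),.012))
quad("shortcr top",ray("top",c1([(577,357),(628,436),(775,365),(727,283)]),.008))
quad("longcr top",ray("top",c1([(38,380),(276,374),(275,280),(38,286)]),.008))
quad("longcr side",ray("side",c2([(192,575),(288,591),(330,392),(246,378)]),.008))
E
```

```text
short top mid [0.6042 0.15   0.115 ] len 0.11918385707858521 yaw of +y end dir deg 70.80884479525534
short side mid [0.5999 0.1464 0.115 ] len 0.11148915557211363 yaw of +y end dir deg 68.39844509103044
long top mid [ 0.6143 -0.1522  0.115 ] len 0.1807759860714908 yaw of +y end dir deg 99.67256424638884
long side mid [ 0.6116 -0.1525  0.115 ] len 0.1723507888360429 yaw of +y end dir deg 100.74668047639469
standA c [0.6106 0.1422 0.012 ] sides [0.1227 0.0916 0.1228 0.0959] yaws [-111.6, -21.2, 66.4, 158.8]
standB c [ 0.6192 -0.1498  0.012 ] sides [0.1218 0.0964 0.125  0.0936] yaws [-80.4, 7.4, 100.8, -170.8]
shortcr top c [ 0.4073 -0.2399  0.008 ] sides [0.08   0.1415 0.0815 0.1465] yaws [-149.4, -65.4, 26.9, 115.3]
longcr top c [0.4421 0.2091 0.008 ] sides [0.2059 0.0829 0.2075 0.083 ] yaws [-89.6, 0.5, 90.4, -178.4]
longcr side c [0.4396 0.2118 0.008 ] sides [0.0806 0.2062 0.0809 0.2086] yaws [-178.4, -89.3, -0.1, 90.8]
```

```bash
cat > go.py <<'E'
import sys,numpy as np
from plant import status
from scipy.spatial.transform import Rotation as R
# args: x y z toolY_angle_deg
s=status.get_state(); Q=R.from_quat(s["tcp_rot"]).as_matrix()
x,y,z,a=map(float,sys.argv[1:5])
d=Q.T@(np.array([x,y,z])-s["eef_pos"])*100
cur=np.degrees(np.arctan2(Q[1,1],Q[0,1])); t=-((a-cur+180)%360-180)
print("shift cm",d.round(2),"twist",round(np.radians(t),3),"| toolY",cur.round(2),"pos",s["eef_pos"].round(4),"tilt",np.degrees(np.arccos(-Q[2,2])).round(2),"F",s["contact_force"].round(1),"open",round(s["opening"],3),"t",round(s["time"],2),"q",s["qpos"].round(2))
E
python3 go.py 0.603 0.149 0.25 -20
```

```text
shift cm [ 6.060e+01 -5.386e+01  4.000e-02] twist -0.759 | toolY -63.48 pos [ 0.3012 -0.6035  0.2491] tilt 0.12 F [ 0.1 -0.4 -0.4] open 1.002 t 0.1 q [-1.26  0.29  1.58 -0.    1.28 -0.15]
```

```bash
python3 -m inch '[[1,[60.6,-53.9,0],-0.759],[1,[60.6,-53.9,0],-0.759],[1,[60.6,-53.9,0],-0.759],[1,[60.6,-53.9,0],-0.759],[1,[60.6,-53.9,0],-0.759],[1,[60.6,-53.9,0],-0.759],[1,[60.6,-53.9,0],-0.759],[1,[60.6,-53.9,0],-0.759],[1,[60.6,-53.9,0],-0.759],[1,[60.6,-53.9,0],-0.759],[1,[60.6,-53.9,0],-0.759],[1,[60.6,-53.9,0],-0.759],[1,[60.6,-53.9,0],-0.759],[1,[60.6,-53.9,0],-0.759],[1,[60.6,-53.9,0],-0.759],[1,[60.6,-53.9,0],-0.759],[1,[60.6,-53.9,0],-0.759],[1,[60.6,-53.9,0],-0.759],[1,[60.6,-53.9,0],-0.759],[1,[60.6,-53.9,0],-0.759]]' 60; python3 go.py 0.603 0.149 0.118 -20
```

```text
time: 2.1
eef_pos: [0.6026, 0.1474, 0.2502]
tcp_rot: [0.82, 0.573, -0.0, 0.0]
contact_force: [-0.9, -0.0, 1.1]
opening: 1.002
shift cm [ 0.17 -0.02 13.21] twist -0.002 | toolY -20.1 pos [0.6026 0.1474 0.2502] tilt 0.04 F [-0.9 -0.   1.1] open 1.002 t 2.1 q [ 0.08  0.17  1.72 -0.    1.26  0.43]
```

```bash
python3 -m inch '[[1,[0.2,0,5],0],[1,[0.2,0,9],0],[1,[0.2,0,9],0],[1,[0.2,0,9],0]]'; python3 go.py 0.603 0.149 0.116 -20; python3 - <<'E'
from h import *
T=cams.read_camera("top")[130:250,220:380]; S=cams.read_camera("side")[180:340,170:330]
c=lambda a:cv2.resize(a,(400,int(400*a.shape[0]/a.shape[1])),interpolation=cv2.INTER_CUBIC)
T,S=c(T),c(S); o=np.zeros((400,800,3),np.uint8); o[:T.shape[0],:400]=T; o[:,400:]=S
cv2.imwrite("pics/n1.png",o)
E
```

```text
time: 2.5
eef_pos: [0.6034, 0.1495, 0.1604]
tcp_rot: [0.82, 0.573, -0.001, -0.0]
contact_force: [1.3, -0.4, 1.4]
opening: 1.002
shift cm [-0.06 -0.02  4.44] twist -0.002 | toolY -20.09 pos [0.6034 0.1495 0.1604] tilt 0.07 F [ 1.3 -0.4  1.4] open 1.002 t 2.5 q [ 0.08  0.26  1.78 -0.    1.1   0.43]
```

View pics/n1.png

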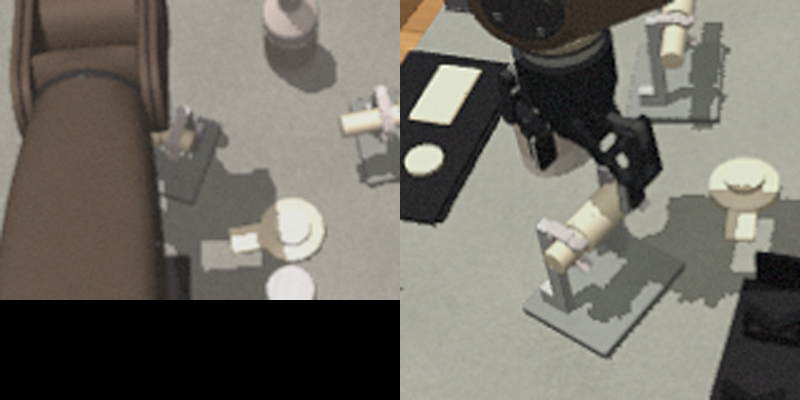

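The fingers straddle the barrel: front finger near (635,180), rear finger near (540,145). The clips are clear of them, so I'll descend and close gently.

```bash
python3 -m inch '[[1,[-0.05,0,2.2],0],[1,[-0.05,0,4.4],0],[1,[-0.05,0,4.4],0],[-1,[-0.05,0,4.4],0],[-1,[-0.05,0,4.4],0],[-1,[-0.05,0,4.4],0],[-1,[-0.05,0,4.4],0],[-1,[-0.05,0,4.4],0],[-1,[-0.05,0,4.4],0],[-1,[-0.05,0,4.4],0],[-1,[-0.05,0,4.4],0]]' 60; python3 go.py 0.603 0.149 0.116 -20
```

```text
time: 3.7
eef_pos: [0.6033, 0.1508, 0.1177]
tcp_rot: [0.819, 0.574, -0.0, -0.0]
contact_force: [-4.0, 1.2, 5.5]
opening: 0.383
shift cm [-0.18  0.03  0.17] twist 0.0 | toolY -20.0 pos [0.6033 0.1508 0.1177] tilt 0.06 F [-4.   1.2  5.5] open 0.383 t 3.7 q [0.08 0.31 1.81 0.   1.03 0.43]
```

```bash
python3 -m inch '[[-1,[0,-0.5,0],0],[-1,[0,-1,0],0],[-1,[0,-1.5,0],0],[-1,[0,-2,0],0],[-1,[0,-2.5,0],0],[-1,[0,-3,0],0],[-1,[0,-3.5,0],0],[-1,[0,-4.0,0],0],[-1,[0,-5,0],0],[-1,[0,-5,0],0]]' 60; python3 go.py 0.603 0.149 0.26 -20
```

```text
time: 4.7
eef_pos: [0.5549, 0.168, 0.1158]
tcp_rot: [0.819, 0.574, -0.001, -0.0]
contact_force: [0.4, -0.7, -1.9]
opening: 0.379
shift cm [ -0.15   5.14 -14.42] twist 0.001 | toolY -19.95 pos [0.5549 0.168  0.1158] tilt 0.1 F [ 0.4 -0.7 -1.9] open 0.379 t 4.7 q [0.12 0.23 1.91 0.   1.   0.47]
```

```bash
python3 -m inch '[[-1,[0,-1,-4],0],[-1,[0,-1,-9],0],[-1,[0,-1,-14],0],[-1,[0,-1,-15],0],[-1,[0,-1,-15],0],[-1,[0,-1,-15],0]]' 60; python3 go.py 0.407 -0.24 0.26 26; python3 - <<'E'
from h import *
from plant import status
S=cams.read_camera("side")
from scipy.spatial.transform import Rotation as R
s=status.get_state();p=s["eef_pos"];X=R.from_quat(s["tcp_rot"]).as_matrix()[:,0]
uv=proj("side",[p-.06*X,p,p+.06*X]);print(uv)
c=uv[1].astype(int);S=S[c[1]-70:c[1]+70,c[0]-90:c[0]+90]
cv2.imwrite("pics/n2.png",cv2.resize(S,None,fx=4,fy=4,interpolation=cv2.INTER_CUBIC)); print("origin",c-[90,70])
print((uv-c+[90,70])*4)
E
```

```text
time: 5.3
eef_pos: [0.5464, 0.1707, 0.2647]
tcp_rot: [0.819, 0.574, -0.001, -0.001]
contact_force: [0.1, -0.3, -1.1]
opening: 0.377
shift cm [-43.36   0.95   0.52] twist -0.803 | toolY -20.0 pos [0.5464 0.1707 0.2647] tilt 0.13 F [ 0.1 -0.3 -1.1] open 0.377 t 5.3 q [ 0.13  0.05  1.82 -0.    1.28  0.47]
[[281.70476382 209.97643909]
 [263.20698222 228.27345416]
 [243.16880486 248.14736151]]
origin [173 158]
[[434.81905528 207.90575635]
 [360.82792887 281.09381664]
 [280.67521944 360.58944602]]
```

View pics/n2.png

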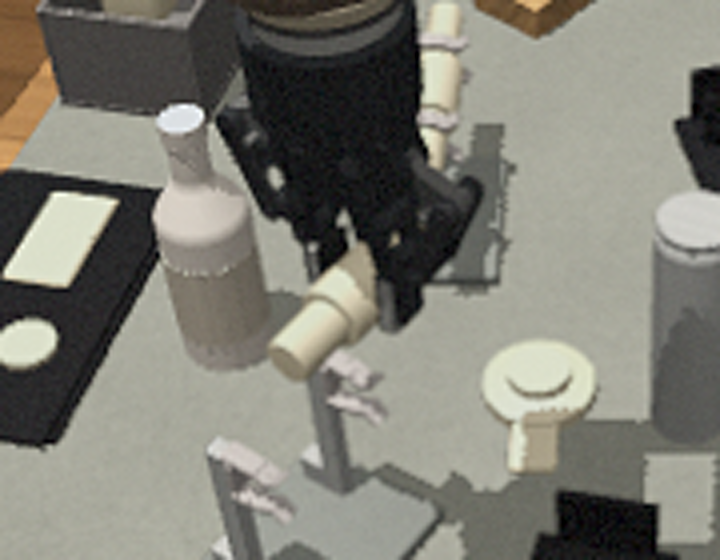

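The roller is gripped straight and clear of the clips. Its near end is at (289,355) against a predicted (281,361), so the roller centre sits about 4–5 mm toward -X of the tool. I'll overlay the short cradle estimate as a check.

```bash
cat > ov.py <<'E'
from h import *
import sys
x,y,a,L=map(float,sys.argv[1:5]); a=np.radians(a); L/=1000
def W(p): p=np.array(p); return np.c_[x+np.cos(a)*p[:,0]-np.sin(a)*p[:,1],y+np.sin(a)*p[:,0]+np.cos(a)*p[:,1],p[:,2]]
polys=[[(sx*.0425,sy*(L/2+.014),.008) for sx,sy in((-1,-1),(1,-1),(1,1),(-1,1))]]
for s in(-1,1):
    polys.append([(-.03,s*(L/2+.008),.052),(.03,s*(L/2+.008),.052),(.03,s*(L/2+.008),.008),(-.03,s*(L/2+.008),.008)])
    polys.append([(-.0225,s*.041,.053),(0,s*.041,.0305),(.0225,s*.041,.053)])
out=[]
for n in("top","side"):
    I=cams.read_camera(n); c=proj(n,W([(0,0,.03)]))[0].astype(int); f=5; r=40 if L<.15 else 50; f=400/(2*r)
    I=cv2.resize(I[c[1]-r:c[1]+r,c[0]-r:c[0]+r],(400,400),interpolation=cv2.INTER_CUBIC)
    I=cv2.convertScaleAbs(I,alpha=2.2)
    for p,col in zip(polys,[(0,255,0)]+[(0,0,255),(255,255,0)]*2):
        q=((proj(n,W(p))-c+r+.5)*f).astype(np.int32); cv2.polylines(I,[q],len(p)==4,col,1)
    out.append(I)
cv2.imwrite(sys.argv[5],np.hstack(out))
E
python3 ov.py .407 -.24 26 120 pics/o1.png
```

```text
(no output)
```

View pics/o1.png

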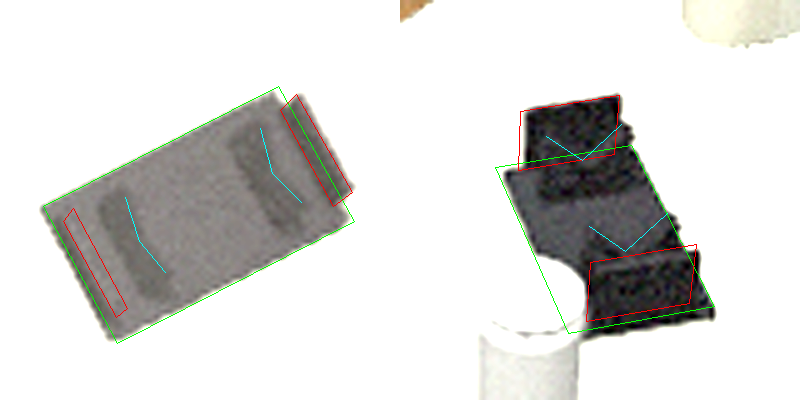

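The overlay fits within about 2 mm in both views (walls and base edges). Next I'll carry the roller to a hover over the short cradle.

```bash
python3 -m inch '[[-1,[-43.2,0.9,0.5],-0.803],[-1,[-43.2,0.9,0.5],-0.803],[-1,[-43.2,0.9,0.5],-0.803],[-1,[-43.2,0.9,0.5],-0.803],[-1,[-43.2,0.9,0.5],-0.803],[-1,[-43.2,0.9,0.5],-0.803],[-1,[-43.2,0.9,0.5],-0.803],[-1,[-43.2,0.9,0.5],-0.803],[-1,[-43.2,0.9,0.5],-0.803],[-1,[-43.2,0.9,0.5],-0.803],[-1,[-43.2,0.9,0.5],-0.803],[-1,[-43.2,0.9,0.5],-0.803],[-1,[-43.2,0.9,0.5],-0.803],[-1,[-43.2,0.9,0.5],-0.803]]' 60; python3 go.py 0.4045 -0.236 0.08 26
```

```text
time: 6.85
eef_pos: [0.4084, -0.2368, 0.2611]
tcp_rot: [0.529, 0.849, 0.0, -0.0]
contact_force: [-0.4, 0.3, -0.8]
opening: 0.379
shift cm [ 0.24 -0.31 18.11] twist 0.003 | toolY 26.16 pos [ 0.4084 -0.2368  0.2611] tilt 0.03 F [-0.4  0.3 -0.8] open 0.379 t 6.85 q [-0.74 -0.18  2.05  0.    1.28 -1.2 ]
```

```bash
python3 -m inch '[[-1,[0.25,-0.3,5],0],[-1,[0.25,-0.3,10],0],[-1,[0.25,-0.3,14],0],[-1,[0.25,-0.3,18],0],[-1,[0.25,-0.3,18],0],[-1,[0.25,-0.3,18],0]]' 60; python3 go.py 0.4045 -0.236 0.05 26;  python3 - <<'E'
from h import *
out=[]
for n in("top","side"):
    c=proj(n,[(.407,-.24,.06)])[0].astype(int); I=cams.read_camera(n)[c[1]-40:c[1]+40,c[0]-40:c[0]+40]
    out.append(cv2.convertScaleAbs(cv2.resize(I,(400,400),interpolation=cv2.INTER_CUBIC),alpha=1.6))
cv2.imwrite("pics/n3.png",np.hstack(out))
E
```

```text
time: 7.45
eef_pos: [0.4044, -0.2367, 0.0816]
tcp_rot: [0.529, 0.848, 0.0, -0.0]
contact_force: [0.4, -0.4, -0.5]
opening: 0.379
shift cm [0.05 0.03 3.16] twist 0.002 | toolY 26.09 pos [ 0.4044 -0.2367  0.0816] tilt 0.06 F [ 0.4 -0.4 -0.5] open 0.379 t 7.45 q [-0.75  0.05  2.19  0.    0.9  -1.2 ]
```

View pics/n3.png

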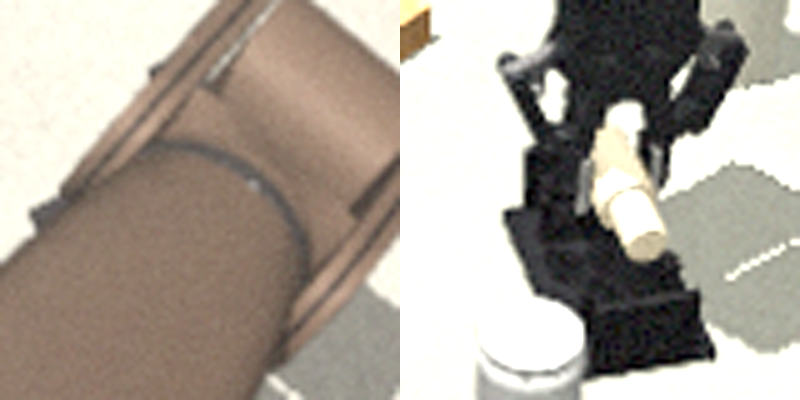

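```bash
python3 - <<'E'
from h import *
a=np.radians(26);c=proj("side",[(.407,-.24,.06)])[0].astype(int)
for o in(-.007,0,.007):
    print(o,(proj("side",[(.407-np.sin(a)*(.06+o),-.24+np.cos(a)*(.06+o),.079)])-c+40.5)*5+[400,0])
E
python3 -m inch '[[-1,[0.05,0,1],0],[-1,[0.05,0,2],0],[-1,[0.05,0,2.8],0],[-1,[0.05,0,3.2],0],[-1,[0.05,0,3.3],0],[-1,[0.05,0,3.3],0]]' 60; python3 go.py 0.4045 -0.236 0.048 26
```

```text
-0.007 [[638.42115172 237.45981145]]
0 [[642.53289097 245.62245709]]
0.007 [[646.67709089 253.85192478]]
time: 8.15
eef_pos: [0.4053, -0.2366, 0.05]
tcp_rot: [0.531, 0.848, 0.001, 0.0]
contact_force: [0.2, 5.9, 10.4]
opening: 0.379
shift cm [ 0.09 -0.05  0.2 ] twist -0.002 | toolY 25.89 pos [ 0.4053 -0.2366  0.05  ] tilt 0.17 F [ 0.2  5.9 10.4] open 0.379 t 8.15 q [-0.75  0.11  2.2   0.    0.83 -1.2 ]
```

```bash
python3 -m inch '[[-1,[0.05,0,-0.05],0],[0.2,[0.05,0,-0.05],0],[1,[0.05,0,-0.05],0],[1,[0.05,0,-0.05],0],[1,[0.05,0,-0.05],0],[1,[0.05,0,-0.05],0],[1,[0.05,0,-0.05],0],[1,[0.05,0,-3],0],[1,[0.05,0,-8],0],[1,[0.05,0,-13],0],[1,[0.05,0,-18],0],[1,[0.05,0,-21],0],[1,[0.05,0,-21],0]]' 60; python3 go.py 0.613 -0.152 0.25 10
```

```text
time: 9.45
eef_pos: [0.4057, -0.2383, 0.2647]
tcp_rot: [0.53, 0.848, -0.001, 0.006]
contact_force: [-0.1, 0.1, 0.4]
opening: 0.999
shift cm [-1.32 22.41  1.58] twist 0.28 | toolY 26.02 pos [ 0.4057 -0.2383  0.2647] tilt 0.69 F [-0.1  0.1  0.4] open 0.999 t 9.45 q [-0.75 -0.2   2.05 -0.    1.28 -1.2 ]
```

```bash
python3 -m inch '[[1,[-1.3,22.4,1.0],0.28],[1,[-1.3,22.4,1.0],0.28],[1,[-1.3,22.4,1.0],0.28],[1,[-1.3,22.4,1.0],0.28],[1,[-1.3,22.4,1.0],0.28],[1,[-1.3,22.4,1.0],0.28],[1,[-1.3,22.4,1.0],0.28],[1,[-1.3,22.4,1.0],0.28]]' 60; python3 go.py 0.612 -0.152 0.16 10; python3 ov.py .441 .2105 0 180 pics/o2.png; cp pics/o2.png /tmp/; python3 - <<'E'
from h import *
c=[]
for n in("side",):
    p=proj(n,[(.407,-.24,.046)])[0].astype(int); I=cams.read_camera(n)[p[1]-40:p[1]+40,p[0]-40:p[0]+40]
    c.append(cv2.resize(I,(400,400),interpolation=cv2.INTER_CUBIC))
cv2.imwrite("pics/n4.png",cv2.resize(np.hstack([cv2.imread("pics/o2.png")]+c),(800,267)) if 0 else np.vstack([cv2.resize(cv2.imread("pics/o2.png"),(600,300)),np.hstack([cv2.resize(c[0],(300,300)),np.zeros((300,300,3),np.uint8)])]))
E
```

```text
time: 10.25
eef_pos: [0.6096, -0.1501, 0.2473]
tcp_rot: [0.643, 0.766, -0.0, -0.001]
contact_force: [1.0, 0.3, 1.6]
opening: 0.999
shift cm [-0.24  0.22  8.73] twist -0.001 | toolY 9.94 pos [ 0.6096 -0.1501  0.2473] tilt 0.12 F [1.  0.3 1.6] open 0.999 t 10.25 q [-0.4   0.19  1.7  -0.    1.26 -0.58]
```

View pics/n4.png

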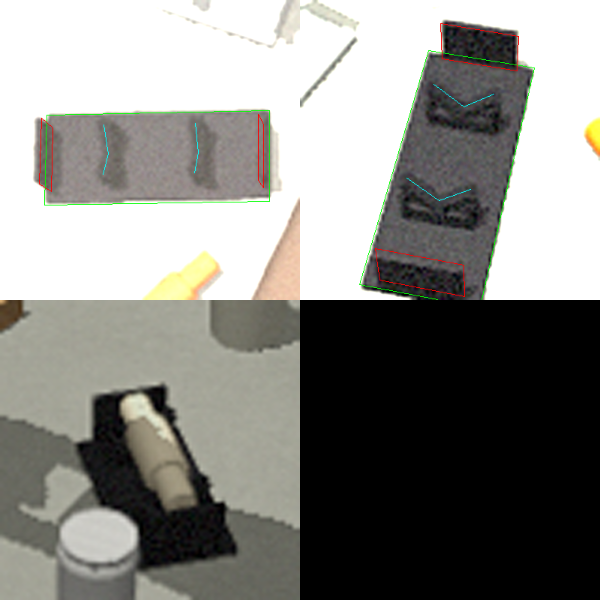

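The short roller lies level in its cradle between the walls, and the long cradle overlay fits. Next is the descent onto the long roller.

```bash
python3 -m inch '[[1,[-0.25,0.2,4],0],[1,[-0.25,0.2,8.7],0],[1,[-0.25,0.2,8.7],0],[1,[-0.25,0.2,8.7],0]]'; python3 go.py 0.612 -0.152 0.116 10;  python3 - <<'E'
from h import *
p=proj("side",[(.612,-.152,.13)])[0].astype(int); I=cams.read_camera("side")[p[1]-50:p[1]+50,p[0]-60:p[0]+60]
cv2.imwrite("pics/n5.png",cv2.convertScaleAbs(cv2.resize(I,None,fx=5,fy=5,interpolation=cv2.INTER_CUBIC),alpha=1.4))
a=np.radians(10)
print((proj("side",[(.612-np.sin(a)*.09,-.152+np.cos(a)*.09,.115),(.612-np.sin(a)*.028,-.152+np.cos(a)*.028,.115)])-p+[60.5,50.5])*5)
E
```

```text
time: 10.8
eef_pos: [0.6123, -0.1522, 0.1612]
tcp_rot: [0.643, 0.766, -0.0, -0.001]
contact_force: [0.1, -1.3, 0.2]
opening: 1.0
shift cm [ 0.02 -0.02  4.52] twist -0.001 | toolY 9.92 pos [ 0.6123 -0.1522  0.1612] tilt 0.11 F [ 0.1 -1.3  0.2] open 1.0 t 10.8 q [-0.4   0.28  1.76  0.    1.11 -0.58]
[[290.85735641 390.55531335]
 [303.29924407 311.73000762]]
```

View pics/n5.png

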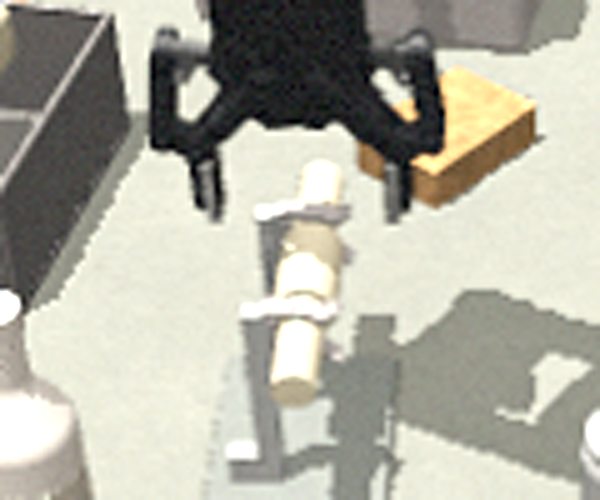

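The roller end is at (293,392) against a predicted (291,391), and the jaws are centred. Grasping now.

```bash
python3 -m inch '[[1,[0,0,2.2],0],[1,[0,0,4.5],0],[1,[0,0,4.5],0],[-1,[0,0,4.5],0],[-1,[0,0,4.5],0],[-1,[0,0,4.5],0],[-1,[0,0,4.5],0],[-1,[0,0,4.5],0],[-1,[0,0,4.5],0],[-1,[0,0,4.5],0],[-1,[0,0,4.5],0]]' 60; python3 go.py 0.612 -0.152 0.116 10
```

```text
time: 11.95
eef_pos: [0.6138, -0.1524, 0.118]
tcp_rot: [0.643, 0.766, 0.0, 0.001]
contact_force: [-1.0, 0.2, 6.3]
opening: 0.372
shift cm [ 0.07 -0.17  0.2 ] twist -0.0 | toolY 9.99 pos [ 0.6138 -0.1524  0.118 ] tilt 0.13 F [-1.   0.2  6.3] open 0.372 t 11.95 q [-0.4   0.33  1.78 -0.    1.03 -0.58]
```

```bash
python3 -m inch '[[-1,[0,-0.5,0],0],[-1,[0,-1,0],0],[-1,[0,-1.5,0],0],[-1,[0,-2,0],0],[-1,[0,-2.5,0],0],[-1,[0,-3,0],0],[-1,[0,-3.5,0],0],[-1,[0,-4.0,0],0],[-1,[0,-5,0],0],[-1,[0,-5,0],0]]' 60; python3 go.py 0.56 -0.161 0.27 10
```

```text
time: 12.95
eef_pos: [0.5624, -0.1606, 0.1158]
tcp_rot: [0.643, 0.766, -0.0, -0.001]
contact_force: [-0.6, -0.1, -1.1]
opening: 0.376
shift cm [  0.02  -0.26 -15.42] twist -0.001 | toolY 9.93 pos [ 0.5624 -0.1606  0.1158] tilt 0.1 F [-0.6 -0.1 -1.1] open 0.376 t 12.95 q [-0.45  0.24  1.9  -0.    1.01 -0.62]
```

```bash
python3 -m inch '[[-1,[0,-0.6,-4],0],[-1,[0,-0.6,-9],0],[-1,[0,-0.6,-14],0],[-1,[0,-0.6,-15.4],0],[-1,[0,-0.6,-15.4],0],[-1,[0,-0.6,-15.4],0]]' 60; python3 go.py 0.441 0.211 0.27 0
```

```text
time: 13.55
eef_pos: [0.5572, -0.1613, 0.2687]
tcp_rot: [0.643, 0.766, -0.0, -0.001]
contact_force: [-0.7, 0.8, -1.1]
opening: 0.38
shift cm [38.68 -5.   -0.07] twist 0.174 | toolY 9.97 pos [ 0.5572 -0.1613  0.2687] tilt 0.13 F [-0.7  0.8 -1.1] open 0.38 t 13.55 q [-0.46  0.07  1.8   0.    1.28 -0.63]
```

```bash
python3 -m inch '[[-1,[38.7,-5,0],0.174],[-1,[38.7,-5,0],0.174],[-1,[38.7,-5,0],0.174],[-1,[38.7,-5,0],0.174],[-1,[38.7,-5,0],0.174],[-1,[38.7,-5,0],0.174],[-1,[38.7,-5,0],0.174],[-1,[38.7,-5,0],0.174],[-1,[38.7,-5,0],0.174],[-1,[38.7,-5,0],0.174],[-1,[38.7,-5,0],0.174],[-1,[38.7,-5,0],0.174]]' 60; python3 go.py 0.441 0.211 0.08 0
```

```text
time: 14.75
eef_pos: [0.4418, 0.2097, 0.2693]
tcp_rot: [0.708, 0.706, -0.001, -0.0]
contact_force: [0.9, -0.7, -0.3]
opening: 0.379
shift cm [ 0.14 -0.05 18.93] twist -0.002 | toolY -0.12 pos [0.4418 0.2097 0.2693] tilt 0.11 F [ 0.9 -0.7 -0.3] open 0.379 t 14.75 q [ 0.24 -0.15  2.   -0.    1.29  0.24]
```

```bash
python3 -m inch '[[-1,[0.1,0,5],0],[-1,[0.1,0,10],0],[-1,[0.1,0,15],0],[-1,[0.1,0,18.9],0],[-1,[0.1,0,18.9],0],[-1,[0.1,0,18.9],0]]' 60; python3 go.py 0.441 0.211 0.048 0;  python3 - <<'E'
from h import *
p=proj("side",[(.441,.21,.05)])[0].astype(int); I=cams.read_camera("side")[p[1]-70:p[1]+70,p[0]-70:p[0]+70]
cv2.imwrite("pics/n6.png",cv2.convertScaleAbs(cv2.resize(I,None,fx=4,fy=4,interpolation=cv2.INTER_CUBIC),alpha=1.6))
print((proj("side",[(.441,.2105+.09,.079),(.441,.2105-.09,.079)])-p+70.5)*4)
E
```

```text
time: 15.35
eef_pos: [0.4421, 0.2111, 0.0815]
tcp_rot: [0.708, 0.707, -0.0, -0.0]
contact_force: [0.5, 0.8, -0.3]
opening: 0.377
shift cm [-0.01 -0.11  3.36] twist -0.002 | toolY -0.09 pos [0.4421 0.2111 0.0815] tilt 0.06 F [ 0.5  0.8 -0.3] open 0.377 t 15.35 q [ 0.24  0.09  2.14 -0.    0.91  0.24]
[[240.93994606 400.81384766]
 [316.14271911 120.7081896 ]]
```

View pics/n6.png

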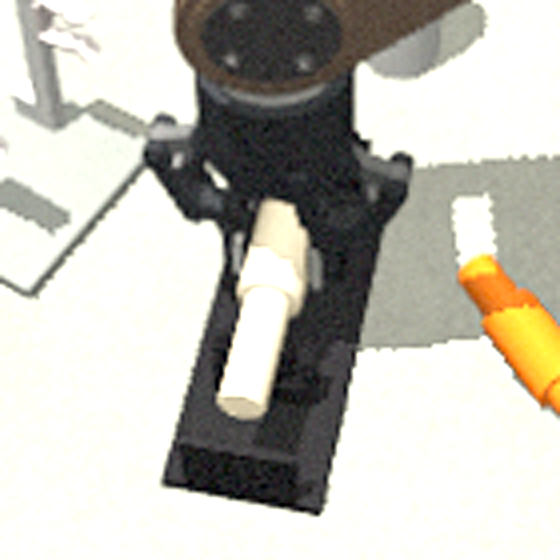

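The roller end is at (241,407) against a predicted (241,401), about 2 mm off and inside the 7 mm play. Lowering now.

```bash
python3 -m inch '[[-1,[-0.1,-0.1,1],0],[-1,[-0.1,-0.1,2],0],[-1,[-0.1,-0.1,2.8],0],[-1,[-0.1,-0.1,3.2],0],[-1,[-0.1,-0.1,3.3],0],[-1,[-0.1,-0.1,3.3],0]]' 60; python3 go.py 0.441 0.211 0.048 0
```

```text
time: 16.0
eef_pos: [0.4423, 0.2111, 0.0499]
tcp_rot: [0.707, 0.707, 0.001, 0.001]
contact_force: [-1.0, -0.8, 6.2]
opening: 0.379
shift cm [-0.01 -0.13  0.19] twist -0.001 | toolY -0.05 pos [0.4423 0.2111 0.0499] tilt 0.17 F [-1.  -0.8  6.2] open 0.379 t 16.0 q [ 0.24  0.15  2.15 -0.    0.84  0.24]
```

```bash
python3 -m inch '[[-1,[0,0,-0.05],0],[0.2,[0,0,-0.05],0],[1,[0,0,-0.05],0],[1,[0,0,-0.05],0],[1,[0,0,-0.05],0],[1,[0,0,-0.05],0],[1,[0,0,-0.05],0],[1,[0,0,-3],0],[1,[0,0,-8],0],[1,[0,0,-13],0],[1,[0,0,-18],0],[1,[0,0,-22],0],[1,[0,0,-22],0],[1,[0,20,-22],0],[1,[0,20,-22],0],[1,[0,20,-22],0],[1,[0,20,-22],0],[1,[0,20,-22],0],[1,[0,20,-22],0]]' 60; python3 go.py 0.441 0.211 0.048 0; python3 - <<'E'
from h import *
T=cams.read_camera("top")[120:360,150:470]; S=cams.read_camera("side")[130:400,200:440]
cv2.imwrite("pics/n7.png",np.hstack([cv2.resize(T,(440,330)),np.zeros((330,0,3),np.uint8),cv2.resize(S,(293,330))]))
E
```

```text
time: 17.9
eef_pos: [0.6407, 0.2105, 0.2653]
tcp_rot: [0.707, 0.707, -0.002, -0.001]
contact_force: [-0.3, 0.4, 0.9]
opening: 1.002
shift cm [  0.05 -19.87  21.82] twist -0.001 | toolY -0.04 pos [0.6407 0.2105 0.2653] tilt 0.28 F [-0.3  0.4  0.9] open 1.002 t 17.9 q [0.17 0.28 1.56 0.   1.31 0.17]
```

View pics/n7.png

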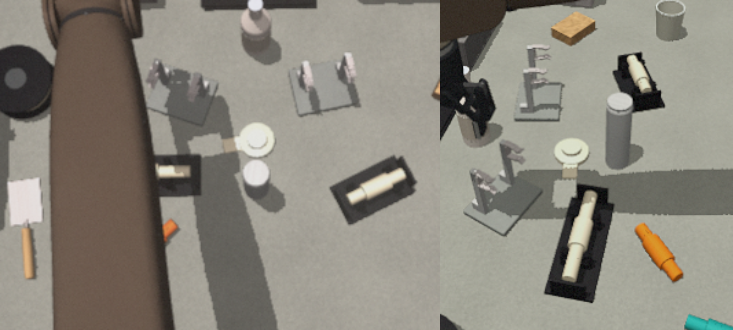

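Both rollers lie in their cradles between the end walls, and the stands are empty. The bystanders visible here are where they were, and the robot is clear. Handing in.

```bash
python3 -c "
from plant import ctrl; print(ctrl.sign_off())"
```

```text
the job is handed in; nothing more can be done
None
```

Both rollers are out of their clips and lying in the matching cradles. I handed the job in at about 18 s of the 64 s allowed. No verdict is reported, so this rests on my own checks.

- **How it was done:** I gripped each roller by the barrel, pulled it 50 mm straight forward out of its clips, then lifted it and lowered it into its cradle. The short roller went into the short cradle and the long roller into the long one. The highest wrist force I read between moves was about 12 N, as the short roller touched its saddles.
- **Last checks:** In the final pictures both rollers rest along their saddles between the end walls, both stands are empty, and the gripper is open and clear at 0.27 m. Each roller was about 2 mm off centre endways just before lowering, within the 7 mm play.
- **Not fully checked:** The arm hid part of the final top view, including most of the long cradle, so that one was confirmed from the side camera. The bystanders I could see had not visibly moved, but I did not measure them.

I viewed 11 pictures, one over the budget of 10.

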